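Lock the coppersmith's turning stake with its pin

TASK

Lock the coppersmith's stake against turning. Stand the red-headed lock pin in the hole on top of the green stand, turn the crank slowly away from the robot until the pin drops into the hidden cross-hole of the shaft, then press the pin fully home so that its red head sits down on the stand. Leave the brass-headed punch, the cup, the bowl and the hammer where they are.

Things in the scene. Friction and masses are not known exactly. Their poses are not given: they have to be found in the camera images.
- bore (a point): Centre of the mouth of the vertical hole (18 mm wide, 3 mm chamfer) in the flat top of the green stake stand, 124 mm above the table. Axes as stand. The guide hole is 32 mm deep, down to the top of the shaft. Below, the shaft's hidden cross-hole is 18.5 mm wide with a chamfered lip.
- stand: Green fixed stand, 80 mm (x) by 60 mm (y) by 124 mm high, foot 150 x 70 x 12 mm; origin at the centre of its underside, z up, x roughly away from the robot, y along the shaft. Under the shaft a hidden stiff plug, top 46 mm above the table, carries the dropped pin; pushing down on the pin with 7 to 15 N slides the plug the last 18 mm, where it stays.
- shaft_axis (a point): Point on the shaft's axis straight below the bore, 70 mm above the table; axes as stand. The steel shaft (44 mm diameter) lies along y: domed stake head (76 mm) at the +y end, reaching 126 mm from here, crank at the -y end. Friction (0.3 N m) keeps it where it is left. Stops lie at least 0.4 rad past either end of the possible travel.
- crank_grip (a point): Middle of the crank's wooden hand grip: 24 mm diameter, 68 mm long, along the stand's y, free to spin on its spindle (pinch it from above and carry it round, gripper upright). 85 mm from the shaft axis, 98 mm to -y of the bore; the dark crank arm is 39 mm farther in. Crank lean = angle of the line shaft axis to grip from straight up, positive to the stand's +x; starts -0.95 to +0.1 rad.
- crank: The dark steel crank (origin on the shaft axis below the bore). It is clamped on the shaft at an unknown angle, different each time: the cross-hole lines up after turning 0.3 to 0.85 rad from the start, in the positive direction (grip moving away from the robot). The standing pin drops in by its own weight over about 0.1 rad of turn, 45 mm down; then the crank is blocked.
- pin_head (a point): Centre of the lock pin's red grip head, an upright cylinder 30 mm across and 35 mm tall with a thin black band; its underside is 17.5 mm below this point, its top 17.5 mm above. z points up the pin. It starts standing in one of the two holes of the wooden tool block. Pin about 0.2 kg. With the nose resting on the unaligned shaft this point is 205 mm above the table; dropped in on the plug about 160 mm; fully home 141.5 mm.
- pin_nose (a point): Tip of the lock pin's steel shank, 113.5 mm below pin_head. The shank is 16 mm in diameter, 96 mm long from the head's underside, with an 8 mm long taper to 9 mm at the tip.
- block: Fixed wooden tool block, 70 (its x) by 150 (its y) by 55 mm high, origin at the centre of its underside. Two upright holes 40 mm deep, 17.5 mm wide, 38 mm either side of the middle along its y: one holds the lock pin, the other the punch. Which is which varies.
- punch: Punch with a square brass head 24 mm wide and 22 mm tall on a 16 mm steel shank, 118 mm in all, standing in the other hole of the block; origin at its tip. Leave it.
- cup: Copper mug, 72 mm across and 85 mm high, origin at the centre of its underside. Leave it.
- bowl: Copper bowl, 130 mm across and 50 mm high, origin at the centre of its underside. Leave it.
- hammer: Hammer with a wooden handle, roughly 0.25 m long, lying on the table beyond the block. Leave it.
Mind the look-alikes: they are no part of the job. What is shaped like the part that bears pin_head but white is not meant.

How it is judged:
By the outcome, as a careful person would: the job done as asked, in the order asked, and still so for the second after the job is handed in, with the robot touching nothing.
It also fails if it takes over 64 s, if anything falls off the work surface, if the arm or the gripper's body presses on something with over 40 N, if the wrist force passes 120 N, or if a joint passes its speed limit or range.

ROBOT

A 6-joint arm with a two-finger parallel gripper is mounted at the origin on the work surface. World frame = base frame: x ahead of the robot, y to its left, z up, the work surface at z = 0. Lengths are in m, angles in rad, forces in N, time in s.
With the tool pointing down it reaches from about 0.35 to 0.775 m from the base axis. Payload 5.5 kg.
Tool frame: the origin (TCP) lies midway between the tips of the shut fingers; the grasp point (between the pads) lies 19 mm behind it; z points along the fingers, x is the direction in which the jaws open and shut, and the axes are right-handed (so a half turn about z gives the same grasp; the last joint's range is limited). The gripper opens to 85 mm and grips with 20 to 120 N. Pads are 22 mm wide; open, the fingers measure 114 mm over their backs; the gripper's body (76 mm by 85 mm) begins 54 mm behind the grasp point. The pads swing forward as they close: fully open they stand 13 mm farther back than shut.
Start: joints at [-1.469, 0.313, 0.046, 1.304, 0, 1.431], TCP at [0.138, -0.558, 0.231] pointing down, gripper open.
Joint ranges: [-2.76, 2.76], [-0.86, 1.69], [-1.03, 1.26], [-2.2, 2.34], [-1.47, 1.5], [-3.14, 3.14]. Speed limits (rad/s): [2.57, 2.57, 3.14, 3.14, 3.14, 3.14].

INTERFACE

Orientations are given as a unit quaternion [w, x, y, z].
In Python, from workcell import env gives the robot as it stands.
- The arm moves only by the tool servo_tool, never from a script. Its argument "targets" is a list of rows, each an object with "xyz": the shift along the tool's x, y, z in m, a list of three; "twist": the turn, a rotation vector about the tool's x, y, z in rad, a list of three; "jaw": the opening, from 0 (shut) to 1 (fully open). A call has 1 to 12 rows; each row is the pose to reach, as a shift and turn from the pose commanded when the call began, along the tool's axes at that moment; what a row does not reach only later rows make up. A row lasts 1/12 s, in which the tool goes at most 41.7 mm and 7.16 degrees, less where a joint would pass 70% of its speed; a pose out of reach is approached as far as the arm can. A call with a gripper value outside its range is refused whole. The fingers move at their own pace and stop on an object; "squeeze" is the grip in N (left out, the last holds). Time passes only in rows, so rows that repeat a pose let the fingers close. It gives the time, the measured TCP pose, the force and the opening at its end, in the units of the state.
- env.get_state(): the state, without advancing time (a new reading comes with each control period).
- env.read_camera(name): name is "scene" or "side" or "wrist"; returns a dict with "color" (400x640x3 uint8, red, green, blue), "depth" (400x640 float32, m along the optical axis (not along the pixel's ray), 0 where there is no reading), "fx", "fy", "cx", "cy" (pixels), "k1" (the pictures are not rectified: a ray, as slopes to the right and down, at radius r is drawn at 1 + k1 r^2 times it, then the intrinsics apply), "eye" and "attitude" of the camera in the world. Camera axes: x right, y down, z forward; pixel columns grow to the right and rows downward; lengths in m; the calibration is good to about 2 mm. A picture is of the moment at which its call begins.
- env.hand_in(): hands the job in, once; it reports no verdict.
The state is a dict: "clock": time; "joint_pos": joint angles; "qvel": joint speeds; "tau": joint torques, N m; "tcp_pos": TCP position; "orientation": TCP orientation; "wrist_force": force on the tool from outside, world axes, zero at the start; "ft_torque": the same for the moment, N m; "finger_gap": finger opening in m.
Only numpy, scipy, OpenCV 4.12 (cv2) and the standard library are available. Lean on these libraries where they do the work, as an engineer would, in place of code of your own. Each camera call takes 0.05 s, during which the arm holds its last target. There are 200 camera calls.

## Working session

There is one attempt and no reset: what is moved stays moved. The work goes in short steps, Python scripts to look and compute and a tool call to move; the robot and the scene stay as the last step left them, time stands still between calls to the robot, and variables do not carry over. Pictures are saved under pics/ and viewed, about 8 in all and at most 12, crops included, and the job is handed in when it is done.

Besides the shell and the picture viewer there is one more tool, called after "Call:" in YAML: its name, and indented under it one key for each argument. servo_tool: Moves the arm, as the interface text tells. Its arguments: {"type":"object","properties":{"targets":{"type":"array","items":{"type":"object","properties":{"xyz":{"type":"array","items":{"type":"number"}},"twist":{"type":"array","items":{"type":"number"}},"jaw":{"type":"number"}}}},"squeeze":{"type":"number"}},"required":["targets"]}

```bash
mkdir -p pics; ls; cat > h.py <<'E'
import numpy as np, cv2
from scipy.spatial.transform import Rotation as R
from workcell import env
def rot(q): return R.from_quat([q[1],q[2],q[3],q[0]]).as_matrix()
def get(n):
    d=env.read_camera(n); d={k:(np.array(v) if not isinstance(v,(int,float)) else v) for k,v in d.items()}
    a=d['attitude']; d['R']=a if a.shape==(3,3) else rot(a); return d
def K(d): return np.array([[d['fx'],0,d['cx']],[0,d['fy'],d['cy']],[0,0,1.]])
def ray(d,uv):
    uv=np.atleast_2d(np.array(uv,float)); x=(uv-[d['cx'],d['cy']])/[d['fx'],d['fy']]
    s=x.copy()
    for _ in range(20): s=x/(1+d['k1']*(s**2).sum(1,keepdims=True))
    return np.c_[s,np.ones(len(s))]@d['R'].T
def plane(d,uv,z):
    r=ray(d,uv); return d['eye']+r*((z-d['eye'][2])/r[:,2:3])
def cloud(d):
    h,w=d['depth'].shape; v,u=np.mgrid[:h,:w]
    r=ray(d,np.c_[u.ravel(),v.ravel()])
    return (d['eye']+r*d['depth'].reshape(-1,1)).reshape(h,w,3)
def proj(d,p):
    c=(np.atleast_2d(p)-d['eye'])@d['R']; s=c[:,:2]/c[:,2:]
    s=s*(1+d['k1']*(s**2).sum(1,keepdims=True)); return s*[d['fx'],d['fy']]+[d['cx'],d['cy']]
E
python3 - <<'E'
from h import *
print(env.get_state())
for n in ('scene','side','wrist'):
    d=get(n); print(n,d['eye'],d['attitude'],d['fx'],d['cx'],d['cy'],d['k1'])
    cv2.imwrite(f'pics/{n}0.png',d['color'][:,:,::-1]); np.savez(f'{n}0.npz',**d)
E
```

```text
pics
{'clock': 0.0, 'joint_pos': array([-1.46860167e+00,  3.14010498e-01,  4.49701745e-02,  1.30363212e+00,
       -2.56713217e-05,  1.43123093e+00]), 'qvel': array([ 0.00113721,  0.00015287,  0.00081761, -0.0010885 , -0.00134121,
        0.00051377]), 'tau': array([-4.97424971e-04, -4.80624747e+01,  2.98533458e+01,  1.93599978e-02,
       -1.43660513e-04,  8.02931993e-06]), 'tcp_pos': array([ 0.13760959, -0.55774443,  0.23039956]), 'orientation': array([-6.66680509e-04,  7.87213692e-01, -6.16679596e-01, -6.60042837e-04]), 'wrist_force': array([ 0.69367478, -0.18980798,  0.60544706]), 'ft_torque': array([-0.03236488,  0.0077834 ,  0.02475837]), 'finger_gap': 0.08548778332655237}
scene [1.17824    0.17221636 1.02536795] [-0.16746808  0.54821441  0.7862281  -0.23078295] 388.1848829500147 319.75082562698094 197.99765280959798 -0.08752141401354752
side [ 0.36760678 -1.02473696  0.82397093] [-0.4653328   0.87742615 -0.09854161  0.06227599] 407.0192171428431 315.4916623142047 204.2040046020372 -0.009160542259592858
wrist [ 0.2119218  -0.53995561  0.37214468] [ 0.11732435  0.77867325 -0.6093755  -0.09254442] 284.5837044586603 316.8742020368803 196.46235039345234 -0.04279968101207889
```

View pics/scene0.png

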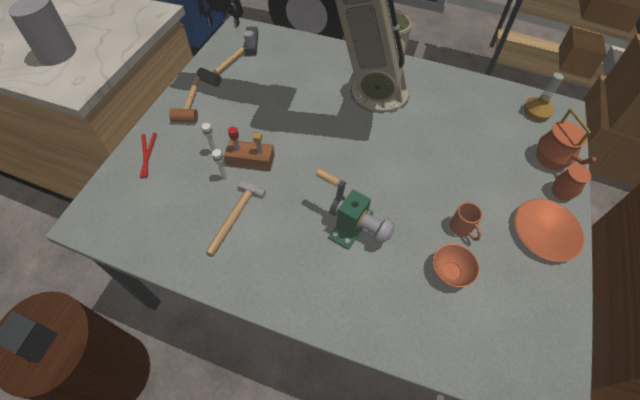

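View pics/side0.png

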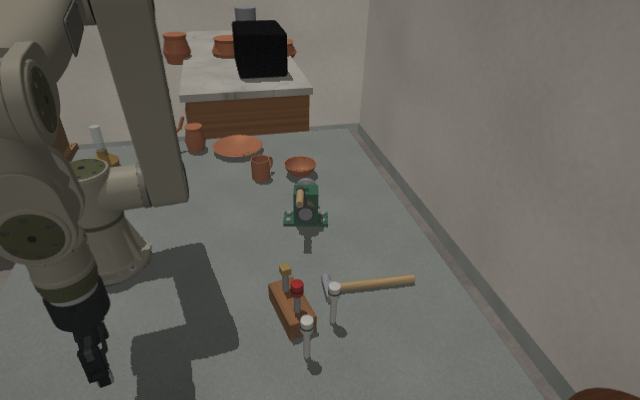

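Scene view: red pin head at (233,132), brass punch at (257,137), white look-alikes at (208,130) and (217,156), red pliers at (148,152), stand top at (354,202), grip at (328,178). Side view: red head (297,288), brass (286,270), white (335,288) and (307,322), grip (300,199). By the description I choose the red head in the block, scene (233,132).

```bash
cat > m.py <<'E'
from h import *
D={n:dict(np.load(f'{n}0.npz')) for n in ('scene','side')}
for n,d in D.items():
    d['P']=cloud(d); hsv=cv2.cvtColor(d['color'],cv2.COLOR_RGB2HSV); d['hsv']=hsv
    H,S,V=[hsv[...,i].astype(int) for i in range(3)]
    red=((H<6)|(H>174))&(S>170)&(V>60)
    green=(H>55)&(H<95)&(S>90)
    for nm,m in (('red',red),('green',green)):
        k,l,st,c=cv2.connectedComponentsWithStats(m.astype(np.uint8))
        for i in range(1,k):
            if st[i,4]>30: 
                p=d['P'][l==i]; print(n,nm,st[i],c[i].round(1),np.median(p,0).round(3),p.min(0).round(3),p.max(0).round(3))
    g=green&(abs(d['P'][...,2]-.124)<.006)
    p=d['P'][g]; print('top',len(p),p.min(0),p.max(0),p.mean(0))
    rect=cv2.minAreaRect((p[:,:2]*1000).astype(np.float32)); print(rect)
def crop(n,u,v,w,h,s): return cv2.resize(D[n]['color'][v:v+h,u:u+w,::-1],None,fx=s,fy=s,interpolation=cv2.INTER_CUBIC)
a=np.hstack([crop('scene',305,160,100,100,4),crop('side',260,160,100,100,4)])
cv2.imwrite('pics/standcrop.png',a)
b=np.hstack([crop('scene',190,100,100,75,4),crop('side',250,255,100,75,4)])
cv2.imwrite('pics/standcrop.png',np.vstack([a,b])[:700])
cv2.imwrite('pics/standcrop.png',cv2.resize(np.vstack([a,b]),None,fx=.85,fy=.85))
E
python3 m.py
```

```text
scene red [229 128   7   5  32] [232.1 129.9] [ 0.494 -0.354  0.145] [ 0.482 -0.367  0.14 ] [1.178 0.172 1.025]
scene red [141 135  14  41 136] [145.5 155. ] [ 0.596 -0.658  0.017] [ 0.509 -0.723  0.011] [ 0.675 -0.61   0.024]
top 5 [0.57239754 0.06041421 0.12106617] [0.61726328 0.09935045 0.125893  ] [0.59225888 0.07412294 0.12263483]
((601.3876953125, 73.22616577148438), (49.72015380859375, 29.907350540161133), 33.19611740112305)
side red [291 280  12   8  80] [296.5 283.5] [ 0.493 -0.36   0.146] [ 0.48  -0.37   0.143] [ 0.506 -0.346  0.149]
side green [302 185  16  10 102] [310.9 189.2] [0.625 0.07  0.124] [0.602 0.034 0.11 ] [0.649 0.102 0.128]
side green [284 212  10  12  58] [288.7 218.2] [0.554 0.079 0.012] [0.532 0.049 0.007] [0.569 0.117 0.016]
top 123 [0.56556658 0.03369727 0.12016104] [0.64940429 0.10842521 0.12799978] [0.61563989 0.07281091 0.12417688]
((606.4024047851562, 71.5081787109375), (64.02802276611328, 76.11335754394531), 76.38471984863281)
```

View pics/standcrop.png

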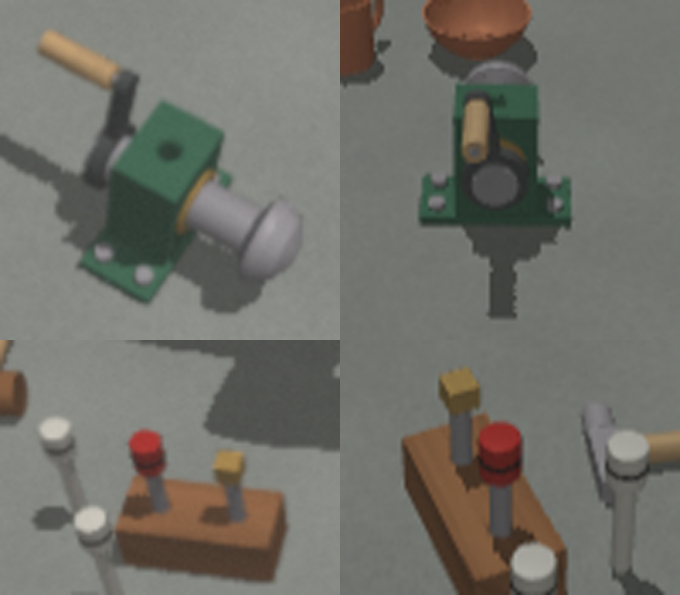

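Crop (scale 3.4) confirms: red head with black band in the block, white ones stand free on the table. Bore in scene at about (355,204); stand top corners at crop (163,102),(223,135),(180,195),(117,163).

```bash
cat > m2.py <<'E'
from m import *
print('----')
def uv(n,c,off): return np.array(c)/3.4+off-0.4
d=D['scene']
c=plane(d,uv('scene',[[163,102],[223,135],[180,195],[117,163]],[305,160]),.124)
print('corners',c.round(4),'mean',c.mean(0).round(4),[np.linalg.norm(c[i]-c[i-1]).round(4) for i in range(4)])
print('bore',plane(d,uv('',[[171,150]],[305,160]),.124))
e1=(c[2]-c[1]+c[3]-c[0])[:2]; print('yaw', np.arctan2(*e1[::-1]), np.arctan2(*((c[1]-c[0]+c[2]-c[3])[:2])[::-1])-np.pi/2)
# head top ellipse
print('headtop side',plane(D['side'],uv('',[[500-340,(440-340)]],[250,255]),.146),'scene',plane(d,uv('',[[146,440-340]],[190,100]),.146))
# grip: colour mask & cloud
for n,(u,v,w,h) in (('scene',(305,160,45,35)),('side',(285,175,40,40))):
    d=D[n]; hs=d['hsv'][v:v+h,u:u+w].astype(int); m=(hs[...,0]>8)&(hs[...,0]<25)&(hs[...,1]>80)
    p=d['P'][v:v+h,u:u+w][m]; q=np.argwhere(m)[:,::-1]+[u,v]; print(n,m.sum(),np.median(p,0),p.min(0),p.max(0)); 
    r=cv2.minAreaRect(q.astype(np.float32)); print(r, q.mean(0)); d['gr']=ray(d,[r[0]])[0]
# triangulate
a,b=D['scene'],D['side']; A=np.c_[a['gr'],-b['gr']]; t=np.linalg.lstsq(A,b['eye']-a['eye'],rcond=None)[0]
x,y=a['eye']+t[0]*a['gr'],b['eye']+t[1]*b['gr']; print('grip',x,y,np.linalg.norm(x-y))
E
python3 m2.py | sed -n '/----/,$p'
```

```text
----
corners [[0.5636 0.0561 0.124 ]
 [0.5776 0.1119 0.124 ]
 [0.6441 0.0955 0.124 ]
 [0.6333 0.0392 0.124 ]] mean [0.6047 0.0757 0.124 ] [np.float64(0.0717), np.float64(0.0575), np.float64(0.0685), np.float64(0.0573)]
bore [[0.60630291 0.07630248 0.124     ]]
yaw -0.23984642550588708 -0.2181951118187675
headtop side [[ 0.4927859  -0.36080436  0.146     ]] scene [[ 0.49161773 -0.35430985  0.146     ]]
scene 151 [ 0.57287955 -0.01586693  0.16139278] [ 0.43628226 -0.07932386 -0.00422684] [0.58518652 0.01649648 0.16693203]
((327.603759765625, 176.6132049560547), (23.213727951049805, 6.7018723487854), 29.05460548400879) [327.66225166 176.7615894 ]
side 158 [ 0.57093778 -0.01313715  0.16122054] [ 5.51989700e-01 -5.62567556e-02 -3.62444019e-04] [0.66743139 0.36461149 0.16829225]
((302.2109680175781, 190.12139892578125), (32.692298889160156, 16.80232048034668), 81.25383758544922) [300.31012658 193.93670886]
grip [ 0.58138394 -0.01360091  0.17513914] [ 0.5787553  -0.01208502  0.17665314] 0.003391144832009452
```

```bash
cat > m3.py <<'E'
from m import *
print('----')
def uv(c,off): return np.array(c)/3.4+off-0.4
o=np.array([250,255]); s=D['side']; so=np.array([190,100]); d=D['scene']
print('brass top (z .137?)',plane(s,uv([[458-340,380-340]],o),.133),plane(d,uv([[229,458-340]],so),.133))
print('whiteA',plane(s,uv([[628-340,442-340]],o),.146),'scene',plane(d,uv([[92,518-340]],so),.146),plane(d,uv([[56,430-340]],so),.146),'side2',plane(s,uv([[532-340,556-340]],o),.146))
for n,q in (('side',(335,284)),('side',(307,318)),('scene',(217,152)),('scene',(208,126)),('side',(285,267))): print(n,q,D[n]['P'][q[1],q[0]])
c=plane(d,uv([[131,480-340],[285,492-340],[273,538-340],[118,525-340]],so),.055);print('block top corners',c.round(3))
E
python3 m3.py | sed -n '/----/,$p'
```

```text
----
brass top (z .137?) [[ 0.47708779 -0.28224835  0.133     ]] [[ 0.47525896 -0.28072659  0.133     ]]
whiteA [[ 0.5772122  -0.38121212  0.146     ]] scene [[ 0.58986909 -0.35617957  0.146     ]] [[ 0.50880721 -0.43794242  0.146     ]] side2 [[ 0.49284642 -0.46274679  0.146     ]]
side (335, 284) [ 0.58417348 -0.36484447  0.13038132]
side (307, 318) [ 0.4974344  -0.45133172  0.13212305]
scene (217, 152) [ 0.58030428 -0.36353939  0.13199272]
scene (208, 126) [ 0.49342134 -0.44414085  0.12890177]
side (285, 267) [ 0.47837981 -0.28481339  0.13295135]
block top corners [[ 0.473 -0.398  0.055]
 [ 0.435 -0.25   0.055]
 [ 0.491 -0.238  0.055]
 [ 0.528 -0.383  0.055]]
```

Call:
servo_tool:
  targets:
    - {"xyz": [-0.004,-0.014,0],"twist": [0,0,-0.03],"jaw": 1}
    - {"xyz": [-0.012,-0.043,0],"twist": [0,0,-0.08],"jaw": 1}
    - {"xyz": [-0.022,-0.079,0],"twist": [0,0,-0.14],"jaw": 1}
    - {"xyz": [-0.033,-0.118,0],"twist": [0,0,-0.21],"jaw": 1}
    - {"xyz": [-0.044,-0.157,0],"twist": [0,0,-0.29],"jaw": 1}
    - {"xyz": [-0.055,-0.196,0],"twist": [0,0,-0.37],"jaw": 1}
    - {"xyz": [-0.066,-0.235,0],"twist": [0,0,-0.45],"jaw": 1}
    - {"xyz": [-0.077,-0.274,0],"twist": [0,0,-0.53],"jaw": 1}
    - {"xyz": [-0.088,-0.313,0],"twist": [0,0,-0.6],"jaw": 1}
    - {"xyz": [-0.098,-0.349,0],"twist": [0,0,-0.66],"jaw": 1}
    - {"xyz": [-0.106,-0.378,0],"twist": [0,0,-0.7],"jaw": 1}
    - {"xyz": [-0.11,-0.392,0],"twist": [0,0,-0.72],"jaw": 1}

```text
clock: 1.15
tcp_pos: [0.4951, -0.3544, 0.231]
orientation: [-0.001, 0.955, -0.297, 0.0]
wrist_force: [-0.9, 0.1, -0.5]
finger_gap: 0.0855
```

```bash
cat >> h.py <<'E'
def st():
    s=env.get_state(); T=rot(s['orientation']); print('t',round(s['clock'],2),'tcp',s['tcp_pos'].round(4),'gap',round(float(s['finger_gap']),4),'F',s['wrist_force'].round(1),'xt',T[:,0].round(3),'yt',T[:,1].round(3),'zt',T[:,2].round(4)); return s,T
def redhead(d,z):
    hsv=cv2.cvtColor(d['color'],cv2.COLOR_RGB2HSV); H,S,V=[hsv[...,i].astype(int) for i in range(3)]
    m=((H<6)|(H>174))&(S>150)&(V>50); m=m.astype(np.uint8); k,l,t,c=cv2.connectedComponentsWithStats(m)
    for i in range(1,k):
        if t[i,4]>25: 
            P=cloud(d)[l==i]; print('red',t[i],c[i].round(1),plane(d,[c[i]],z).round(4),np.median(P,0).round(4))
E
python3 - <<'E'
from h import *
st(); d=get('wrist'); redhead(d,.146); cv2.imwrite('pics/w1.png',d['color'][:,:,::-1])
d=get('side'); redhead(d,.146)
E
```

```text
t 1.15 tcp [ 0.4951 -0.3544  0.231 ] gap 0.0855 F [-0.9  0.1 -0.5] xt [ 0.824 -0.566  0.   ] yt [-0.566 -0.824 -0.001] zt [ 7.e-04  9.e-04 -1.e+00]
red [ 299  182   35   40 1045] [315.9 201.7] [[ 0.4959 -0.3534  0.146 ]] [ 0.4955 -0.3539  0.1447]
red [476 248  52  58 847] [502.3 275.5] [[ 0.5984 -0.5118  0.146 ]] [ 0.6344 -0.6353  0.0169]
red [291 280  12  13 136] [296.5 285.7] [[ 0.4914 -0.366   0.146 ]] [ 0.4916 -0.365   0.1447]
red [291 292  12   5  34] [296.3 294.6] [[ 0.4857 -0.3929  0.146 ]] [ 0.489  -0.3704  0.1201]
```

View pics/w1.png

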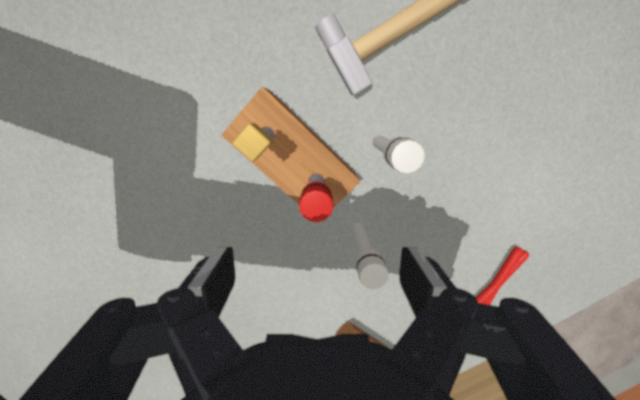

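Wrist view: red head centred at (316,204) between the open jaws; white pins (405,155) and (372,270) and the brass head (252,142) stay clear of the fingers' path.

Call:
servo_tool:
  targets:
    - {"xyz": [0,0.001,0.01],"twist": [0,0,0],"jaw": 1}
    - {"xyz": [0,0.001,0.03],"twist": [0,0,0],"jaw": 1}
    - {"xyz": [0,0.001,0.055],"twist": [0,0,0],"jaw": 1}
    - {"xyz": [0,0.001,0.08],"twist": [0,0,0],"jaw": 1}
    - {"xyz": [0,0.001,0.105],"twist": [0,0,0],"jaw": 1}
    - {"xyz": [0,0.001,0.118],"twist": [0,0,0],"jaw": 1}
    - {"xyz": [0,0.001,0.122],"twist": [0,0,0],"jaw": 1}
    - {"xyz": [0,0.001,0.122],"twist": [0,0,0],"jaw": 0.5}
    - {"xyz": [0,0.001,0.122],"twist": [0,0,0],"jaw": 0.3}
    - {"xyz": [0,0.001,0.122],"twist": [0,0,0],"jaw": 0.2}
    - {"xyz": [0,0.001,0.122],"twist": [0,0,0],"jaw": 0.2}
    - {"xyz": [0,0.001,0.122],"twist": [0,0,0],"jaw": 0.2}
  squeeze: 60

```text
clock: 2.25
tcp_pos: [0.4918, -0.3591, 0.1108]
orientation: [0.001, 0.954, -0.3, 0.001]
wrist_force: [-1.9, 0.9, 5.6]
finger_gap: 0.0285
```

Call:
servo_tool:
  targets:
    - {"xyz": [0,0,0],"twist": [0,0,0],"jaw": 0.1}
    - {"xyz": [0,0,-0.005],"twist": [0,0,0],"jaw": 0.1}
    - {"xyz": [0,0,-0.015],"twist": [0,0,0],"jaw": 0.1}
    - {"xyz": [0,0,-0.03],"twist": [0,0,0],"jaw": 0.1}
    - {"xyz": [0,0,-0.05],"twist": [0,0,0],"jaw": 0.1}
    - {"xyz": [0,0,-0.075],"twist": [0,0,0],"jaw": 0.1}
    - {"xyz": [0,0,-0.1],"twist": [0,0,0],"jaw": 0.1}
    - {"xyz": [0,0,-0.125],"twist": [0,0,0],"jaw": 0.1}
    - {"xyz": [0,0,-0.145],"twist": [0,0,0],"jaw": 0.1}
    - {"xyz": [0,0,-0.155],"twist": [0,0,0],"jaw": 0.1}
    - {"xyz": [0,0,-0.16],"twist": [0,0,0],"jaw": 0.1}
    - {"xyz": [0,0,-0.16],"twist": [0,0,0],"jaw": 0.1}
  squeeze: 60

```text
clock: 3.25
tcp_pos: [0.4917, -0.3586, 0.2702]
orientation: [0.0, 0.954, -0.3, 0.001]
wrist_force: [-0.5, 0.3, -2.1]
finger_gap: 0.0283
```

```bash
python3 - <<'E'
from h import *
st(); 
for n in('side','scene','wrist'): d=get(n); redhead(d,.30);cv2.imwrite(f'pics/{n}2.png',d['color'][:,:,::-1])
E
```

```text
t 3.25 tcp [ 0.4917 -0.3586  0.2702] gap 0.0283 F [-0.5  0.3 -2.1] xt [ 0.82  -0.572  0.001] yt [-0.572 -0.82   0.   ] zt [ 0.0011 -0.001  -1.    ]
red [290 225  11  14 132] [295.2 231.4] [[ 0.4908 -0.3614  0.3   ]] [ 0.4903 -0.3653  0.3041]
red [290 239  11   6  35] [294.8 241.6] [[ 0.4837 -0.3941  0.3   ]] [ 0.4881 -0.3702  0.2795]
red [220  88   8   9  39] [224.3  91.8] [[ 0.4951 -0.3482  0.3   ]] [ 0.4968 -0.3468  0.3009]
red [140 133  16  44 221] [146.  154.2] [[ 0.7591 -0.4253  0.3   ]] [ 0.5888 -0.6594  0.017 ]
red [ 284  226   67   83 4170] [316.9 268.9] [[ 0.4968 -0.3515  0.3   ]] [ 0.4966 -0.3517  0.3016]
red [ 453  233   62   73 1007] [483.5 268.7] [[ 0.5576 -0.3943  0.3   ]] [ 0.6118 -0.6474  0.017 ]
```

View pics/wrist2.png

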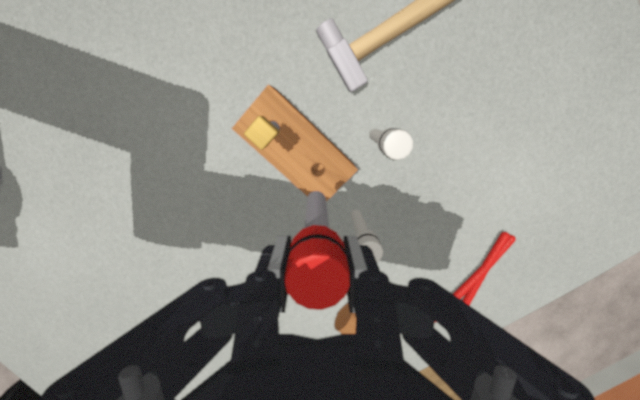

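Wrist view: pin held upright, head's top disc centred near (317,276), shank tip near (317,196).

```bash
python3 - <<'E'
from h import *
s,T=st(); d=get('wrist')
for q,z in (((317,276),.304),((317,200),.173)):
    p=plane(d,[q],z)[0]; print(p,T.T@(p-s['tcp_pos']))
B=np.array([.606,.076]); 
E
```

```text
t 3.4 tcp [ 0.4909 -0.358   0.2676] gap 0.0285 F [-0.  -0.9 -3.2] xt [ 0.82  -0.572 -0.003] yt [-0.572 -0.82  -0.   ] zt [-0.002   0.0019 -1.    ]
[ 0.49631998 -0.35204741  0.304     ] [ 0.00100503 -0.0079882  -0.03636983]
[ 0.49131695 -0.35871349  0.173     ] [0.00107157 0.0003887  0.09462747]
```

Call:
servo_tool:
  targets:
    - {"xyz": [-0.005,-0.013,-0.004],"twist": [0,0,-0.01],"jaw": 0.1}
    - {"xyz": [-0.016,-0.043,-0.01],"twist": [0,0,-0.04],"jaw": 0.1}
    - {"xyz": [-0.029,-0.08,-0.016],"twist": [0,0,-0.07],"jaw": 0.1}
    - {"xyz": [-0.043,-0.118,-0.02],"twist": [0,0,-0.11],"jaw": 0.1}
    - {"xyz": [-0.057,-0.156,-0.02],"twist": [0,0,-0.15],"jaw": 0.1}
    - {"xyz": [-0.071,-0.194,-0.02],"twist": [0,0,-0.19],"jaw": 0.1}
    - {"xyz": [-0.085,-0.232,-0.02],"twist": [0,0,-0.23],"jaw": 0.1}
    - {"xyz": [-0.099,-0.27,-0.02],"twist": [0,0,-0.27],"jaw": 0.1}
    - {"xyz": [-0.113,-0.308,-0.02],"twist": [0,0,-0.31],"jaw": 0.1}
    - {"xyz": [-0.126,-0.344,-0.02],"twist": [0,0,-0.35],"jaw": 0.1}
    - {"xyz": [-0.137,-0.374,-0.02],"twist": [0,0,-0.38],"jaw": 0.1}
    - {"xyz": [-0.145,-0.396,-0.02],"twist": [0,0,-0.39],"jaw": 0.1}

```text
clock: 4.45
tcp_pos: [0.5985, 0.0531, 0.2885]
orientation: [-0.0, 0.994, -0.107, -0.001]
wrist_force: [1.0, 0.7, -1.5]
finger_gap: 0.029
```

Call:
servo_tool:
  targets:
    - {"xyz": [0.001,-0.012,0],"twist": [0,0,0],"jaw": 0.1}
    - {"xyz": [0.001,-0.02,0],"twist": [0,0,0],"jaw": 0.1}
    - {"xyz": [0.001,-0.025,0],"twist": [0,0,0],"jaw": 0.1}
    - {"xyz": [0.001,-0.025,0],"twist": [0,0,0],"jaw": 0.1}
    - {"xyz": [0.001,-0.025,0],"twist": [0,0,0],"jaw": 0.1}
    - {"xyz": [0.001,-0.025,0],"twist": [0,0,0],"jaw": 0.1}

```text
clock: 4.95
tcp_pos: [0.6052, 0.0722, 0.2893]
orientation: [0.0, 0.994, -0.11, -0.0]
wrist_force: [-0.2, -0.4, -1.8]
finger_gap: 0.0286
```

```bash
python3 - <<'E'
from h import *
st(); d=get('wrist'); cv2.imwrite('pics/w3.png',d['color'][:,:,::-1]); np.savez('w3.npz',**d); st()
E
```

```text
t 4.95 tcp [0.6052 0.0722 0.2893] gap 0.0286 F [-0.2 -0.4 -1.8] xt [ 0.976 -0.219 -0.   ] yt [-0.219 -0.976  0.   ] zt [-1.e-04 -4.e-04 -1.e+00]
t 5.0 tcp [0.6053 0.0722 0.2894] gap 0.0286 F [ 0.  -0.3 -2.2] xt [ 0.976 -0.219  0.   ] yt [-0.219 -0.976  0.   ] zt [-0.e+00 -4.e-04 -1.e+00]
```

View pics/w3.png

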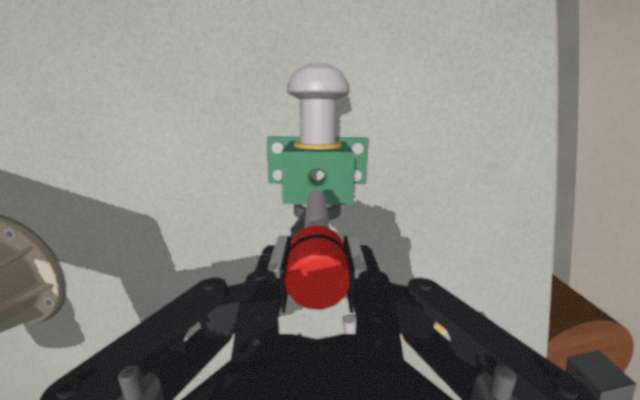

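Bore at (317.5,176) in the stand top, nose tip at about (317,194); stand edges line up with the tool axes.

```bash
python3 - <<'E'
from h import *
d=dict(np.load('w3.npz')); T=np.array([[.976,-.219,0],[-.219,-.976,0],[0,0,-1]]).T; t=np.array([.6053,.0722,.2894])
for nm,q,z in (('bore',(317.5,176),.124),('nose',(317,195),.194),('head',(317,276),.3255),('TL',(282,150),.124),('TR',(355,150),.124),('BL',(283,203.5),.124),('BR',(354,203.5),.124)):
    p=plane(d,[q],z)[0]; print(nm,p.round(4),(T.T@(p-t)).round(4))
E
```

```text
bore [0.6078 0.0759 0.124 ] [ 0.0017 -0.0041  0.1654]
nose [0.6072 0.0754 0.194 ] [ 0.0011 -0.0035  0.0954]
head [0.608  0.0793 0.3255] [ 0.0011 -0.0075 -0.0361]
TL [0.5768 0.1122 0.124 ] [-0.0366 -0.0328  0.1654]
TR [0.6535 0.0951 0.124 ] [ 0.042  -0.0329  0.1654]
BL [0.5625 0.0532 0.124 ] [-0.0376  0.028   0.1654]
BR [0.6414 0.0355 0.124 ] [0.0433 0.0279 0.1654]
```

Call:
servo_tool:
  targets:
    - {"xyz": [0.001,0,0.008],"twist": [0,0,0],"jaw": 0.1}
    - {"xyz": [0.001,0,0.022],"twist": [0,0,0],"jaw": 0.1}
    - {"xyz": [0.001,0,0.036],"twist": [0,0,0],"jaw": 0.1}
    - {"xyz": [0.001,0,0.048],"twist": [0,0,0],"jaw": 0.1}
    - {"xyz": [0.001,0,0.056],"twist": [0,0,0],"jaw": 0.1}
    - {"xyz": [0.001,0,0.062],"twist": [0,0,0],"jaw": 0.1}
    - {"xyz": [0.001,0,0.067],"twist": [0,0,0],"jaw": 0.1}
    - {"xyz": [0.001,0,0.072],"twist": [0,0,0],"jaw": 0.1}
    - {"xyz": [0.001,0,0.077],"twist": [0,0,0],"jaw": 0.1}
    - {"xyz": [0.001,0,0.08],"twist": [0,0,0],"jaw": 0.1}
    - {"xyz": [0.001,0,0.08],"twist": [0,0,0],"jaw": 0.1}

```text
clock: 5.92
tcp_pos: [0.6062, 0.0729, 0.2087]
orientation: [0.0, 0.994, -0.109, -0.0]
wrist_force: [-0.6, -1.3, -3.1]
finger_gap: 0.0287
```

Call:
servo_tool:
  targets:
    - {"xyz": [0,0,0.004],"twist": [0,0,0],"jaw": 0.1}
    - {"xyz": [0,0,0.008],"twist": [0,0,0],"jaw": 0.1}
    - {"xyz": [0,0,0.012],"twist": [0,0,0],"jaw": 0.1}
    - {"xyz": [0,0,0.015],"twist": [0,0,0],"jaw": 0.1}
    - {"xyz": [0,0,0.018],"twist": [0,0,0],"jaw": 0.1}
    - {"xyz": [0,0,0.018],"twist": [0,0,0],"jaw": 0.1}

```text
clock: 6.42
tcp_pos: [0.6062, 0.073, 0.1905]
orientation: [0.0, 0.994, -0.109, -0.0]
wrist_force: [-0.3, -2.2, -2.2]
finger_gap: 0.0285
```

Call:
servo_tool:
  targets:
    - {"xyz": [0,0,0],"twist": [0,0,0],"jaw": 0.4}
    - {"xyz": [0,0,0],"twist": [0,0,0],"jaw": 0.6}
    - {"xyz": [0,0,0],"twist": [0,0,0],"jaw": 0.8}
    - {"xyz": [0,0,0],"twist": [0,0,0],"jaw": 1}
    - {"xyz": [0,0,-0.01],"twist": [0,0,0],"jaw": 1}
    - {"xyz": [0,0,-0.03],"twist": [0,0,0],"jaw": 1}
    - {"xyz": [0,0,-0.05],"twist": [0,0,0],"jaw": 1}
    - {"xyz": [0,0.005,-0.07],"twist": [0,0,0],"jaw": 1}
    - {"xyz": [0,0.02,-0.08],"twist": [0,0,0],"jaw": 1}
    - {"xyz": [0,0.045,-0.08],"twist": [0,0,0],"jaw": 1}
    - {"xyz": [0,0.065,-0.08],"twist": [0,0,0],"jaw": 1}
    - {"xyz": [0,0.07,-0.08],"twist": [0,0,0],"jaw": 1}

```text
clock: 7.42
tcp_pos: [0.5906, 0.0019, 0.272]
orientation: [0.001, 0.994, -0.111, 0.0]
wrist_force: [0.3, -0.2, 0.0]
finger_gap: 0.0853
```

```bash
python3 - <<'E'
from h import *
s,T=st(); d=get('wrist'); cv2.imwrite('pics/w4.png',d['color'][:,:,::-1]); np.savez('w4.npz',**d); redhead(d,.2225)
d=get('side');redhead(d,.2225); d=get('scene'); redhead(d,.2225)
E
```

```text
t 7.42 tcp [0.5906 0.0019 0.272 ] gap 0.0853 F [ 0.3 -0.2  0. ] xt [ 0.976 -0.22   0.001] yt [-0.22  -0.976  0.001] zt [ 7.0e-04 -1.2e-03 -1.0e+00]
red [ 287   92   44   45 1537] [308.4 113.7] [[0.6023 0.0735 0.2225]] [0.6023 0.0736 0.2217]
red [300 161  10  13 105] [304.3 166.8] [[0.5976 0.0463 0.2225]] [0.6014 0.0629 0.2141]
red [140 133  16  44 220] [146.  154.2] [[ 0.7145 -0.489   0.2225]] [ 0.5895 -0.66    0.0166]
red [353 179  11   9  71] [358.  182.6] [[0.6054 0.0753 0.2225]] [0.6047 0.0752 0.2207]
```

View pics/w4.png

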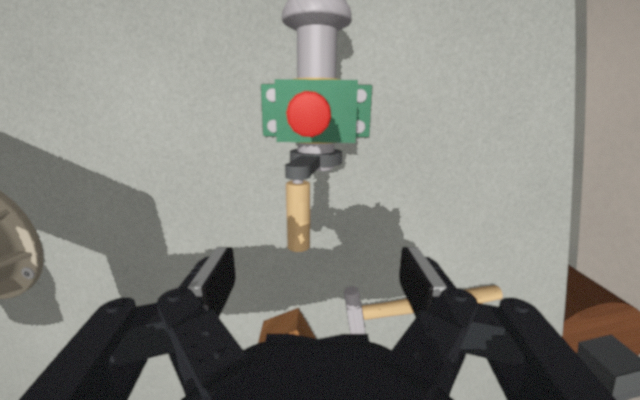

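Pin stands in the bore, head at (308,114); grip spans (298,181)–(299,250), crank arm at (300,165).

```bash
cat > grip.py <<'E'
from h import *
def grip(d,t,T,B=np.array([.6073,.0759,.07]),yaw=-.22):
    hsv=cv2.cvtColor(d['color'],cv2.COLOR_RGB2HSV).astype(int); P=cloud(d)
    ex=np.array([np.cos(yaw),np.sin(yaw),0]); ey=np.array([-ex[1],ex[0],0]); L=(P-B)@np.c_[ex,ey,[0,0,1]]
    m=(hsv[...,0]>8)&(hsv[...,0]<25)&(hsv[...,1]>70)&(L[...,2]>.03)&(abs(L[...,1]+.098)<.05)&(abs(L[...,0])<.12)
    q=L[m]; r=cv2.minAreaRect(np.argwhere(m)[:,::-1].astype(np.float32)); print('n',m.sum(),'rect',r,'local med',np.median(q,0).round(4),'min',q.min(0).round(4),'max',q.max(0).round(4),'top z',np.percentile(q[:,2],95).round(4))
    zt=np.percentile(q[:,2],95)-.012
    p=plane(d,[r[0]],zt+.07+.006)[0]; l=(p-B)@np.c_[ex,ey,[0,0,1]]; print('grip world',p.round(4),'local',l.round(4),'lean',np.arctan2(l[0],zt).round(3),np.hypot(l[0],zt).round(4),'tool',(T.T@(p-t)).round(4))
if __name__=='__main__':
    s=env.get_state(); grip(dict(np.load('w4.npz')),s['tcp_pos'],rot(s['orientation']))
E
python3 grip.py
```

```text
n 1685 rect ((345.69171142578125, 288.80352783203125), (460.90264892578125, 215.4245147705078), 0.12817826867103577) local med [-0.0156 -0.0928  0.0931] min [-0.0583 -0.1344  0.0787] max [ 0.0738 -0.0627  0.2974] top z 0.274
grip world [0.6053 0.0213 0.338 ] local [ 0.0099 -0.0537  0.268 ] lean 0.038 0.2621 tool [ 0.0102 -0.0198 -0.0665]
```

```bash
sed -i 's/(L\[...,2\]>.03)/(L[...,2]>.03)\&(L[...,2]<.105)/; s/<.05)&(abs/<.045)\&(abs/' grip.py; python3 grip.py
```

```text
n 1488 rect ((297.4999694824219, 215.99996948242188), (69.99998474121094, 22.999996185302734), 90.0) local med [-0.0168 -0.0972  0.0928] min [-0.0278 -0.1344  0.0787] max [-0.0063 -0.0665  0.0961] top z 0.0948
grip world [ 0.5686 -0.0168  0.1588] local [-0.0175 -0.0989  0.0888] lean -0.209 0.0846 tool [-0.0172  0.0255  0.1126]
```

Call:
servo_tool:
  targets:
    - {"xyz": [-0.005,0.008,0.005],"twist": [0,0,0],"jaw": 1}
    - {"xyz": [-0.013,0.022,0.02],"twist": [0,0,0],"jaw": 1}
    - {"xyz": [-0.017,0.028,0.045],"twist": [0,0,0],"jaw": 1}
    - {"xyz": [-0.017,0.028,0.075],"twist": [0,0,0],"jaw": 1}
    - {"xyz": [-0.017,0.028,0.105],"twist": [0,0,0],"jaw": 1}
    - {"xyz": [-0.017,0.028,0.125],"twist": [0,0,0],"jaw": 1}
    - {"xyz": [-0.017,0.028,0.135],"twist": [0,0,0],"jaw": 1}
    - {"xyz": [-0.017,0.028,0.138],"twist": [0,0,0],"jaw": 0.6}
    - {"xyz": [-0.017,0.028,0.138],"twist": [0,0,0],"jaw": 0.4}
    - {"xyz": [-0.017,0.028,0.138],"twist": [0,0,0],"jaw": 0.2}
    - {"xyz": [-0.017,0.028,0.138],"twist": [0,0,0],"jaw": 0.1}
    - {"xyz": [-0.017,0.028,0.138],"twist": [0,0,0],"jaw": 0.1}
  squeeze: 40

```text
clock: 8.57
tcp_pos: [0.5693, -0.0188, 0.1347]
orientation: [0.0, 0.994, -0.109, 0.001]
wrist_force: [-4.9, 1.1, 0.6]
finger_gap: 0.0257
```

```bash
python3 - <<'E'
from h import *
st(); env.read_camera('side'); st()
B=np.array([.6073,.0759,.07])
E
```

```text
t 8.57 tcp [ 0.5693 -0.0188  0.1347] gap 0.0257 F [-4.9  1.1  0.6] xt [ 0.976 -0.217  0.002] yt [-0.217 -0.976 -0.   ] zt [ 2.1e-03 -4.0e-04 -1.0e+00]
t 8.62 tcp [ 0.569  -0.0187  0.1347] gap 0.023 F [-1.5  0.1  5.2] xt [ 0.976 -0.217  0.002] yt [-0.217 -0.976 -0.   ] zt [ 1.6e-03 -3.0e-04 -1.0e+00]
```

Call:
servo_tool:
  targets:
    - {"xyz": [0.0017,0,-0.0003],"twist": [0,0,0],"jaw": 0.1}
    - {"xyz": [0.0033,0,-0.0006],"twist": [0,0,0],"jaw": 0.1}
    - {"xyz": [0.005,0,-0.0009],"twist": [0,0,0],"jaw": 0.1}
    - {"xyz": [0.0067,0,-0.0011],"twist": [0,0,0],"jaw": 0.1}
    - {"xyz": [0.0084,0,-0.0013],"twist": [0,0,0],"jaw": 0.1}
    - {"xyz": [0.0101,0,-0.0015],"twist": [0,0,0],"jaw": 0.1}
    - {"xyz": [0.0118,0,-0.0016],"twist": [0,0,0],"jaw": 0.1}
    - {"xyz": [0.0135,0,-0.0017],"twist": [0,0,0],"jaw": 0.1}
    - {"xyz": [0.0152,0,-0.0018],"twist": [0,0,0],"jaw": 0.1}
    - {"xyz": [0.0169,0,-0.0018],"twist": [0,0,0],"jaw": 0.1}
    - {"xyz": [0.0186,0,-0.0018],"twist": [0,0,0],"jaw": 0.1}
    - {"xyz": [0.0203,0,-0.0017],"twist": [0,0,0],"jaw": 0.1}

```text
clock: 9.62
tcp_pos: [0.5881, -0.0232, 0.1359]
orientation: [0.0, 0.994, -0.109, 0.0]
wrist_force: [-3.6, 0.1, 4.6]
finger_gap: 0.0229
```

```bash
cat > chk.py <<'E'
from h import *
st()
for n in ('side','scene'): redhead(get(n),.2225)
s=env.get_state(); B=np.array([.6073,.0759]); r=s['tcp_pos'][:2]-B; lx=r@[.976,-.218]; print('lx',lx,'lean',np.arcsin(lx/.085),'z expect',.07+.085*np.cos(np.arcsin(lx/.085))-.018)
E
python3 chk.py
```

```text
t 9.62 tcp [ 0.5881 -0.0232  0.1359] gap 0.0229 F [-3.6  0.1  4.6] xt [ 0.976 -0.217  0.   ] yt [-0.217 -0.976  0.   ] zt [-0.e+00 -2.e-04 -1.e+00]
red [140 133  16  44 221] [146.  154.2] [[ 0.7143 -0.4891  0.2225]] [ 0.5896 -0.6596  0.0168]
red [355 178  10  10  72] [359.3 181.7] [[0.6014 0.0777 0.2225]] [0.5992 0.0777 0.2196]
lx 0.0032518024568098398 lean 0.038265837421993965 z expect 0.13693777593498602
```

Call:
servo_tool:
  targets:
    - {"xyz": [0.0013,0,0.0001],"twist": [0,0,0],"jaw": 0.1}
    - {"xyz": [0.0025,0,0.0001],"twist": [0,0,0],"jaw": 0.1}
    - {"xyz": [0.0038,0,0.0002],"twist": [0,0,0],"jaw": 0.1}
    - {"xyz": [0.0051,0,0.0003],"twist": [0,0,0],"jaw": 0.1}
    - {"xyz": [0.0064,0,0.0005],"twist": [0,0,0],"jaw": 0.1}
    - {"xyz": [0.0076,0,0.0006],"twist": [0,0,0],"jaw": 0.1}
    - {"xyz": [0.0089,0,0.0008],"twist": [0,0,0],"jaw": 0.1}
    - {"xyz": [0.0102,0,0.001],"twist": [0,0,0],"jaw": 0.1}
    - {"xyz": [0.0114,0,0.0012],"twist": [0,0,0],"jaw": 0.1}
    - {"xyz": [0.0127,0,0.0014],"twist": [0,0,0],"jaw": 0.1}
    - {"xyz": [0.0139,0,0.0016],"twist": [0,0,0],"jaw": 0.1}
    - {"xyz": [0.0152,0,0.0019],"twist": [0,0,0],"jaw": 0.1}

```text
clock: 10.72
tcp_pos: [0.6034, -0.0267, 0.1335]
orientation: [0.0, 0.994, -0.109, 0.0]
wrist_force: [-3.1, -1.4, 4.5]
finger_gap: 0.023
```

```bash
python3 chk.py
```

```text
t 10.72 tcp [ 0.6034 -0.0267  0.1335] gap 0.023 F [-3.1 -1.4  4.5] xt [ 0.976 -0.218  0.001] yt [-0.218 -0.976  0.   ] zt [ 6.e-04 -6.e-04 -1.e+00]
red [140 133  16  44 220] [146.  154.2] [[ 0.7144 -0.489   0.2225]] [ 0.5889 -0.6587  0.0169]
red [352 187  10  10  73] [356.5 191.3] [[0.6323 0.0798 0.2225]] [0.6082 0.0757 0.1862]
lx 0.018917562359140716 lean 0.22443909191339478 z expect 0.13486812314990623
```

```bash
python3 chk.py
```

```text
t 10.82 tcp [ 0.6037 -0.0268  0.1334] gap 0.0226 F [-1.2 -1.3  4.9] xt [ 0.976 -0.218  0.001] yt [-0.218 -0.976  0.   ] zt [ 1.2e-03 -7.0e-04 -1.0e+00]
red [140 133  16  44 221] [146.  154.2] [[ 0.7144 -0.4891  0.2225]] [ 0.5894 -0.6586  0.0168]
red [352 187  10  10  72] [356.6 191.5] [[0.6327 0.08   0.2225]] [0.6079 0.0757 0.1853]
lx 0.018895608551531773 lean 0.22417417528192984 z expect 0.13487313181886687
```

Call:
servo_tool:
  targets:
    - {"xyz": [0.0004,0,0.0001],"twist": [0,0,0],"jaw": 0.1}
    - {"xyz": [0.0008,0,0.0002],"twist": [0,0,0],"jaw": 0.1}
    - {"xyz": [0.0012,0,0.0003],"twist": [0,0,0],"jaw": 0.1}
    - {"xyz": [0.0017,0,0.0004],"twist": [0,0,0],"jaw": 0.1}
    - {"xyz": [0.0021,0,0.0005],"twist": [0,0,0],"jaw": 0.1}
    - {"xyz": [0.0025,0,0.0006],"twist": [0,0,0],"jaw": 0.1}

```text
clock: 11.42
tcp_pos: [0.6058, -0.0273, 0.1329]
orientation: [0.0, 0.994, -0.109, 0.0]
wrist_force: [-1.7, -0.9, 6.3]
finger_gap: 0.0229
```

```bash
python3 chk.py
```

```text
t 11.42 tcp [ 0.6058 -0.0273  0.1329] gap 0.0229 F [-1.7 -0.9  6.3] xt [ 0.976 -0.217  0.001] yt [-0.217 -0.976  0.001] zt [ 7.e-04 -7.e-04 -1.e+00]
red [141 133  15  44 219] [146.  154.1] [[ 0.714  -0.4892  0.2225]] [ 0.5897 -0.6592  0.017 ]
red [352 189  10   9  73] [356.6 192.8] [[0.6366 0.0813 0.2225]] [0.607  0.0764 0.1786]
lx 0.021110682380240938 lean 0.25098784035679345 z expect 0.1343367420380512
```

Call:
servo_tool:
  targets:
    - {"xyz": [0.0004,0,0.0001],"twist": [0,0,0],"jaw": 0.1}
    - {"xyz": [0.0008,0,0.0002],"twist": [0,0,0],"jaw": 0.1}
    - {"xyz": [0.0012,0,0.0003],"twist": [0,0,0],"jaw": 0.1}
    - {"xyz": [0.0016,0,0.0004],"twist": [0,0,0],"jaw": 0.1}
    - {"xyz": [0.002,0,0.0005],"twist": [0,0,0],"jaw": 0.1}
    - {"xyz": [0.002,0,0.0005],"twist": [0,0,0],"jaw": 0.1}
    - {"xyz": [0.002,0,0.0005],"twist": [0,0,0],"jaw": 0.1}

```text
clock: 12.1
tcp_pos: [0.6077, -0.0277, 0.1323]
orientation: [0.0, 0.994, -0.109, 0.0]
wrist_force: [-1.8, -1.3, 5.5]
finger_gap: 0.0228
```

```bash
python3 chk.py
```

```text
t 12.1 tcp [ 0.6077 -0.0277  0.1323] gap 0.0228 F [-1.8 -1.3  5.5] xt [ 0.976 -0.217  0.001] yt [-0.217 -0.976  0.001] zt [ 5.e-04 -7.e-04 -1.e+00]
red [141 133  15  44 218] [146.  154.2] [[ 0.7143 -0.489   0.2225]] [ 0.5902 -0.6595  0.0172]
red [352 190  10   8  70] [356.4 193.5] [[0.6386 0.0813 0.2225]] [0.6067 0.0757 0.1749]
lx 0.022981299103788055 lean 0.273775479987757 z expect 0.1338343442052433
```

Call:
servo_tool:
  targets:
    - {"xyz": [0,0,0],"twist": [0,0,0],"jaw": 0.5}
    - {"xyz": [0,0,0],"twist": [0,0,0],"jaw": 0.8}
    - {"xyz": [0,0,0],"twist": [0,0,0],"jaw": 0.9}
    - {"xyz": [0,0,0],"twist": [0,0,0],"jaw": 0.9}
    - {"xyz": [0,0,-0.01],"twist": [0,0,0],"jaw": 0.9}
    - {"xyz": [0,0,-0.03],"twist": [0,0,0],"jaw": 0.9}
    - {"xyz": [0,0,-0.055],"twist": [0,0,0],"jaw": 0.9}
    - {"xyz": [0,0,-0.08],"twist": [0,0,0],"jaw": 0.6}
    - {"xyz": [-0.005,-0.02,-0.09],"twist": [0,0,0],"jaw": 0}
    - {"xyz": [-0.013,-0.055,-0.09],"twist": [0,0,0],"jaw": 0}
    - {"xyz": [-0.021,-0.09,-0.09],"twist": [0,0,0],"jaw": 0}
    - {"xyz": [-0.024,-0.101,-0.09],"twist": [0,0,0],"jaw": 0}

```text
clock: 13.2
tcp_pos: [0.606, 0.0802, 0.2232]
orientation: [-0.001, 0.994, -0.108, 0.001]
wrist_force: [-0.5, -0.4, 0.0]
finger_gap: 0.0161
```

Call:
servo_tool:
  targets:
    - {"xyz": [0,0,0.005],"twist": [0,0,0],"jaw": 0}
    - {"xyz": [0,0,0.012],"twist": [0,0,0],"jaw": 0}
    - {"xyz": [0,0,0.02],"twist": [0,0,0],"jaw": 0}
    - {"xyz": [0,0,0.025],"twist": [0,0,0],"jaw": 0}
    - {"xyz": [0,0,0.03],"twist": [0,0,0],"jaw": 0}
    - {"xyz": [0,0,0.03],"twist": [0,0,0],"jaw": 0}
    - {"xyz": [0,0,0.03],"twist": [0,0,0],"jaw": 0}

```text
clock: 13.78
tcp_pos: [0.6057, 0.0755, 0.1913]
orientation: [0.0, 0.994, -0.11, -0.001]
wrist_force: [-0.7, -0.7, 0.3]
finger_gap: 0.0001
```

```bash
python3 - <<'E'
from h import *
st(); d=get('wrist'); cv2.imwrite('pics/w5.png',d['color'][:,:,::-1]); redhead(d,.1775)
for n in ('side','scene'): redhead(get(n),.1775)
E
```

```text
t 13.78 tcp [0.6057 0.0755 0.1913] gap 0.0001 F [-0.7 -0.7  0.3] xt [ 0.976 -0.218 -0.001] yt [-0.218 -0.976  0.   ] zt [-1.2e-03 -2.0e-04 -1.0e+00]
red [ 291  204   48   42 1315] [314.7 223.8] [[0.6079 0.0859 0.1775]] [0.6077 0.0839 0.1749]
red [301 173   9   9  71] [305.  177.1] [[0.6029 0.0605 0.1775]] [0.6048 0.0644 0.1737]
red [140 133  16  44 220] [145.9 154.3] [[ 0.6888 -0.5259  0.1775]] [ 0.5909 -0.6584  0.0168]
red [352 192  10   6  32] [357.  194.9] [[0.6121 0.0791 0.1775]] [0.6105 0.0799 0.1751]
```

View pics/w5.png

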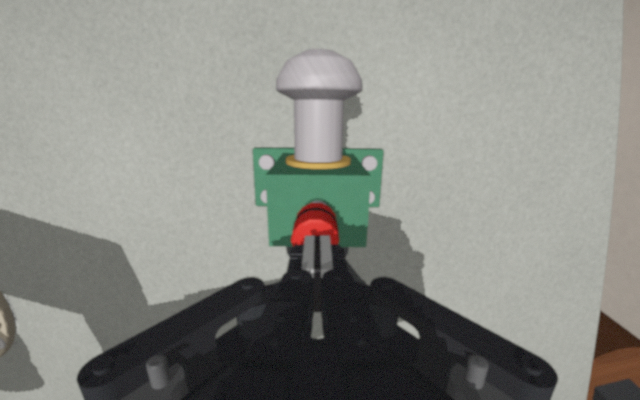

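Shut fingertips at (317,240–270) stand over the red head's top at about (315,225), which is now dropped. Pressing slowly.

Call:
servo_tool:
  targets:
    - {"xyz": [0,0,0.005],"twist": [0,0,0],"jaw": 0}
    - {"xyz": [0,0,0.01],"twist": [0,0,0],"jaw": 0}
    - {"xyz": [0,0,0.013],"twist": [0,0,0],"jaw": 0}
    - {"xyz": [0,0,0.015],"twist": [0,0,0],"jaw": 0}
    - {"xyz": [0,0,0.017],"twist": [0,0,0],"jaw": 0}
    - {"xyz": [0,0,0.019],"twist": [0,0,0],"jaw": 0}
    - {"xyz": [0,0,0.021],"twist": [0,0,0],"jaw": 0}
    - {"xyz": [0,0,0.023],"twist": [0,0,0],"jaw": 0}
    - {"xyz": [0,0,0.025],"twist": [0,0,0],"jaw": 0}
    - {"xyz": [0,0,0.027],"twist": [0,0,0],"jaw": 0}

```text
clock: 14.77
tcp_pos: [0.6072, 0.0766, 0.1675]
orientation: [-0.0, 0.994, -0.109, 0.002]
wrist_force: [-2.7, 0.5, 12.6]
finger_gap: -0.0
```

Call:
servo_tool:
  targets:
    - {"xyz": [0,0,0.0015],"twist": [0,0,0],"jaw": 0}
    - {"xyz": [0,0,0.003],"twist": [0,0,0],"jaw": 0}
    - {"xyz": [0,0,0.0045],"twist": [0,0,0],"jaw": 0}
    - {"xyz": [0,0,0.006],"twist": [0,0,0],"jaw": 0}
    - {"xyz": [0,0,0.007],"twist": [0,0,0],"jaw": 0}
    - {"xyz": [0,0,0.007],"twist": [0,0,0],"jaw": 0}

```text
clock: 15.27
tcp_pos: [0.6069, 0.0765, 0.1597]
orientation: [-0.0, 0.994, -0.109, 0.002]
wrist_force: [-1.0, 0.2, 6.9]
finger_gap: -0.0001
```

Call:
servo_tool:
  targets:
    - {"xyz": [0,0,0.001],"twist": [0,0,0],"jaw": 0}
    - {"xyz": [0,0,0.002],"twist": [0,0,0],"jaw": 0}
    - {"xyz": [0,0,0.003],"twist": [0,0,0],"jaw": 0}
    - {"xyz": [0,0,0.003],"twist": [0,0,0],"jaw": 0}

```text
clock: 15.6
tcp_pos: [0.6072, 0.0765, 0.159]
orientation: [-0.0, 0.994, -0.109, 0.003]
wrist_force: [-5.4, -0.0, 19.9]
finger_gap: -0.0002
```

Stopped at 0.159 with the force rising to 20 N, so the head is seated. Retreating to check.

Call:
servo_tool:
  targets:
    - {"xyz": [0,0,-0.01],"twist": [0,0,0],"jaw": 0}
    - {"xyz": [0,0,-0.03],"twist": [0,0,0],"jaw": 0}
    - {"xyz": [0,0,-0.06],"twist": [0,0,0],"jaw": 0}
    - {"xyz": [0,0.01,-0.09],"twist": [0,0,0],"jaw": 0}
    - {"xyz": [0,0.04,-0.12],"twist": [0,0,0],"jaw": 0}
    - {"xyz": [0,0.08,-0.13],"twist": [0,0,0],"jaw": 0}
    - {"xyz": [0,0.1,-0.13],"twist": [0,0,0],"jaw": 0}
    - {"xyz": [0,0.1,-0.13],"twist": [0,0,0],"jaw": 0}
    - {"xyz": [0,0.1,-0.13],"twist": [0,0,0],"jaw": 0}

```text
clock: 16.35
tcp_pos: [0.5842, -0.0221, 0.2851]
orientation: [-0.0, 0.994, -0.11, 0.0]
wrist_force: [-0.2, 0.6, -0.6]
finger_gap: 0.0006
```

```bash
python3 - <<'E'
from h import *
st(); C=[]
for n,(u,v) in (('wrist',(220,0)),('scene',(280,140)),('side',(240,120))):
    d=get(n); redhead(d,.159); c=d['color'][v:v+140,u:u+180,::-1]
    C.append(cv2.resize(c,(400,300)))
C.append(cv2.resize(get('scene')['color'][:,:,::-1],(400,300)))
cv2.imwrite('pics/fin.png',np.vstack([np.hstack(C[:2]),np.hstack(C[2:])]))
E
```

```text
t 16.35 tcp [ 0.5842 -0.0221  0.2851] gap 0.0006 F [-0.2  0.6 -0.6] xt [ 0.976 -0.219  0.   ] yt [-0.219 -0.976 -0.   ] zt [ 2.e-04  3.e-04 -1.e+00]
red [301  66  31  34 853] [316.1  82.5] [[0.606  0.0733 0.159 ]] [0.606  0.0733 0.1582]
red [141 133  15  44 218] [146.  154.2] [[ 0.6776 -0.5414  0.159 ]] [ 0.5885 -0.6605  0.0168]
red [351 193  10   9  72] [355.4 197.3] [[0.6085 0.0753 0.159 ]] [0.6082 0.0749 0.1583]
red [302 178   8   9  60] [305.4 182.1] [[0.6044 0.0604 0.159 ]] [0.606  0.0642 0.157 ]
```

View pics/fin.png

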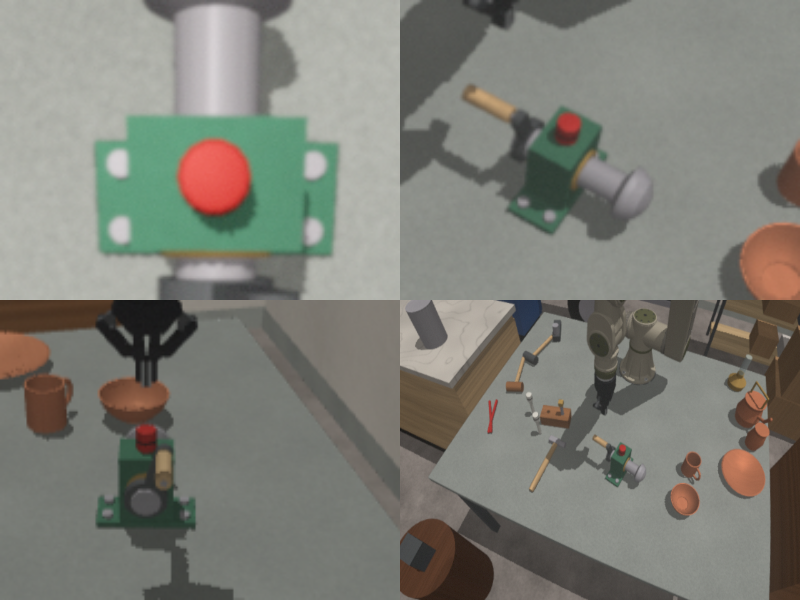

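The picture shows the red head sitting on the stand, with its top at z ≈ 0.158. The gripper is clear, and the punch, cup, bowl and hammer are in place.

```bash
python3 -c "
from h import *
env.hand_in(); st()"
```

```text
the job is handed in; nothing more can be done
the job is handed in; nothing more can be done
```

The stake is locked: the red pin is pressed fully home in the green stand, and the job is handed in at about 16.5 s of the 64 s allowed.

- **Pin:** I took the red-headed pin from the block and stood it in the bore. Its head top measured 0.222 m, resting on the shaft as expected.
- **Crank:** I turned it slowly away from the robot by about 0.48 rad. The pin went down in stages over the last part of the turn, until its head top read about 0.175 m against the 0.1775 m expected.
- **Pressing:** I let go of the crank and pressed with shut fingertips. The plug slid at about 7–13 N, then stopped at 0.159 m with the force rising to 20 N.
- **Last checks:** After retreat, the three cameras put the head top at 0.157–0.158 m; fully home is 0.159 m, and the gap is within the 2 mm calibration. The robot touches nothing, and the punch, cup, bowl and hammer look undisturbed in the final picture.
- **Disagreement:** The wrist view suggested the pin sat about 3° tilted in the grip, but it entered the hole with no more than about 2 N sideways.

I did not test by force that the crank is blocked. My last call after handing in was refused, so there is no state reading from after that point.

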